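Hang the red tape roll on the bent-wire hanger

ROBOT

A 7-joint arm with a two-finger parallel gripper is mounted at the origin on a cart in front of the work surface, level with it; the furniture and walls round the work are solid. World frame = base frame: x ahead of the robot, y to its left, z up, the work surface at z = 0. Lengths are in m, angles in rad, forces in N, time in s.
With the tool pointing down it reaches from about 0.35 to 0.9 m from the base axis. Payload 7.2 kg.
Tool frame: the origin (TCP) lies midway between the tips of the shut fingers; the grasp point (between the pads) lies 19 mm behind it; z points along the fingers, y is the line along which they close (so a half turn about z gives the same grasp; the last joint's range is limited). The gripper opens to 85 mm and grips with 20 to 120 N. Pads are 22 mm wide; open, the fingers measure 114 mm over their backs; the gripper's body (76 mm by 85 mm) begins 54 mm behind the grasp point. The pads swing forward as they close: fully open they stand 13 mm farther back than shut.
Start: joints at [-0.068, 0.411, -0.013, 1.596, 0.006, 1.134, -0.082], TCP at [0.625, -0, 0.231] pointing down, gripper open.
Joint ranges: [-2.95, 2.95], [-0.29, 1.99], [-1.47, 1.44], [0.14, 2.54], [-1.03, 4.17], [0.13, 1.85], [-2.86, 2.86]. Speed limits (rad/s): [2.39, 2.39, 3.01, 3.01, 3.14, 3.14, 3.14].

INTERFACE

Orientations are given as a unit quaternion [x, y, z, w].
In Python, from workcell import * gives the robot as it stands. Calls block until the motion is done:
- move_to(position, orientation): joint-space move of the TCP to a pose.
- move_straight(position, velocity=0.15, attitude=None): straight line of the TCP; attitude=None keeps the orientation; velocity is the mean speed in m/s.
- set_joints(angles): joint-space move.
- move_gripper(opening, newtons=None): finger opening in m; newtons is the grip in N (None keeps the last); returns when the fingers have stopped.
- dwell(seconds).
- inverse_kinematics(position, orientation): joint angles nearest the present ones, or None.
- snapshot(name): name is "scene" or "side" or "wrist"; returns the picture (384x512x3 uint8, red, green, blue); there is no depth.
- camera_model(name): a dict with "fovy" (degrees; the focal length in pixels is half the picture's height over the tangent of half this angle, whatever the lens; pixels are square), "cx", "cy" (the principal point, pixels), "T" (4x4, takes a point from camera to world coordinates); the wrist camera has in their place "hand_eye" (4x4, takes a point from camera to tool coordinates, whose origin is the TCP and whose axes are the flange's). Camera axes: x right, y up, looking along -z (the intrinsics and any distortion apply to the point x, -y, -z); pixel columns grow to the right and rows downward; lengths in m; the calibration is good to about 2 mm. The wrist camera is an equidistant fisheye: a pixel r from the principal point sees the ray r / f radians off the axis. A picture is of the moment at which its call begins: read the wrist's pose just before it. camera_model takes no time and is no camera call.
A pose or a line that the arm cannot do raises MotionError and nothing moves.
- close_job(): hands the job in; it is judged then, once.
Trained networks look in the newest picture that a camera, given by its name, has taken for a name from the list of things; names that differ only in an ending like _2 or _b are one class to them, and where a whole thing is asked for, a point or a joint stands for the part that bears it (a point fixed in the world has none). Each returns a list of dicts, best first, with "confidence" (0 to 1); they miss things now and then, are a little off and sometimes report something else, mostly with a low value. They report only what shows in the picture. A call takes as long as a camera call. They do not tell look-alikes from the thing itself.
- spot_in(camera, target): "point" ([x, y, z] in m, in world coordinates, good to about 4 mm: the middle of the surface that is visible of it).
- masks_of(camera, target): "pixels" (384x512 bool, what is visible of it).
- tip_of(camera, target): "point" ([x, y, z] in m, in world coordinates, good to about 4 mm: a listed point, or the origin of a listed thing).
Readings, each from a call of its own:
- get_time_s(): time.
- get_joint_positions(): joint angles.
- get_qd(): joint speeds.
- get_effort(): joint torques, N m.
- get_position(): TCP position.
- get_tcp_rot(): TCP orientation.
- get_wrist_force(): force on the tool from outside, world axes, zero at the start.
- get_ft_torque(): the same for the moment, N m.
- get_width(): finger opening in m.
- get_finger_force(): force on a finger pad.
Only numpy, scipy, OpenCV 4.12 (cv2) and the standard library are available. Lean on these libraries where they do the work, as an engineer would, in place of code of your own. Each camera call takes 0.05 s, during which the arm holds its last target. There are 200 camera calls.

TASK

Lift the red tape roll out of the two-slot rack, thread it over the free end of the bent-wire hanger and slide it along the wire round both bends until it is fully home against the yellow stop plate. Leave it hanging there on the wire and let go; the blue roll stays standing in its slot.

Things in the scene. Friction and masses are not known exactly. Their poses are not given: they have to be found in the camera images.
- hanger: Fixed hanger: a 9 mm steel wire bent in a level Z, centre line 125 mm above the table, nothing above it, carried by one upright at its stop end on a grey base plate 12 mm thick. Origin on the table top under the middle of the cross leg. Legs (x, y in mm, own frame): entry (-55, 100) to (-55, 0), cross to (55, 0), last to the stop at (55, -91.5). z up; yaw within 0.25 rad of the world axes.
- free_end (a point): centre of the orange plastic ball, 14 mm thick, on the free end of the wire, on its centre line; axes as the hanger's; the entry leg runs from here towards the hanger's -y
- bend_1 (a point): first bend, 90 degrees, 22 mm centre-line radius: where the centre lines of entry leg and cross leg would cross; axes as the hanger's. Here the way along the wire turns left seen from above, from the hanger's -y to +x.
- bend_2 (a point): second bend, 90 degrees, 22 mm centre-line radius: where the centre lines of cross leg and last leg would cross; axes as the hanger's. Here the way turns right, from +x to -y.
- stop (a point): where the wire's centre line meets the plane of the +y face of the yellow stop plate: 70 mm wide, from 6 to 86 mm below the centre line, so the space above the wire is free; axes as the hanger's. When home and hanging, the roll's centre is 12 mm from here in +y and 16.5 mm lower.
- red_roll: Loose rigid roll of red tape on a cardboard core: a ring of 98 mm outside diameter, 42 mm bore, 24 mm wide, 0.11 to 0.23 kg. Origin at its centre, y axis along the bore. It stands on edge in a slot of the rack, centre about 62 mm above the table; grip it from above across its 24 mm width. The wall is 28 mm deep: fingertips reaching below it would meet the wire.
- blue_roll: The same roll in blue, in the other slot of the rack; stays there. Origin at its centre.
- rack: Fixed wooden rack with two slots side by side along its y axis, at y = +42.5 and -42.5 mm, each 29 mm wide between cheeks that reach 46 mm above the table. Origin on the table top under its middle. The rolls' bores lie along its y axis. Lift rolls straight up.
Things that resemble listed ones, but are neither listed nor needed, are in the scene too. What is shaped like the red_roll but turquoise is not meant.

How it is judged:
On the way, in this order (a step that is already met when the one before it is completed fails the run):
1. the red roll is threaded on the entry leg of the wire (x of red_roll in the frame of hanger between -0.074 and -0.036 m and y of red_roll in the frame of hanger between 0.025 and 0.088 m and z of red_roll in the frame of hanger between 0.1 and 0.146 m and angle between the y axis of red_roll and the y axis of hanger, either way round below 0.5 rad), for 0.1 s.
2. the red roll is on the cross leg, between the two bends (x of red_roll in the frame of hanger between -0.03 and 0.03 m and y of red_roll in the frame of hanger between -0.019 and 0.019 m and z of red_roll in the frame of hanger between 0.1 and 0.146 m and angle between the y axis of red_roll and the x axis of hanger, either way round below 0.6 rad), for 0.1 s.
At the end, for the whole second after the job is handed in: The red roll hangs at rest and released on the last leg of the wire, its face within 7 mm of the stop plate and square to the wire within 0.25 rad; the blue roll stands in its slot, within 20 mm of where it was (y of red_roll in the frame of stop between 0.005 and 0.019 m and x of red_roll in the frame of stop between -0.016 and 0.016 m and z of red_roll in the frame of stop between -0.026 and -0.009 m and angle between the y axis of red_roll and the y axis of hanger, either way round below 0.25 rad and linear speed of red_roll below 0.03 m/s and contact force between the fingers and red_roll below 0.1 N and z of blue_roll in the frame of rack between 0.055 and 0.07 m and angle between blue_roll's own y axis and vertical between 1.35 and 1.79 rad and distance of blue_roll from where it was at the start of the episode below 0.02 m); the robot touches nothing.
It fails at once if the blue roll is lifted or knocked out of its slot (distance of blue_roll from where it was at the start of the episode above 0.04 m).
It also fails if it takes over 51 s, if anything falls off the work surface, if the arm or the gripper's body presses on something with over 40 N, if the wrist force passes 120 N, or if a joint passes its speed limit or range.

## Working session

There is one attempt and no reset: what is moved stays moved. The work goes in short steps, each a Python script; the robot and the scene stay as the last script left them, time stands still between calls to the robot, and variables do not carry over. Pictures are saved under pics/ and viewed, at most 10 in all, crops included, and the job is handed in when it is done.

```bash
mkdir -p pics
python3 - <<'E'
from workcell import *
import cv2,numpy as np
ims=[]
for c in ["scene","side"]:
    im=snapshot(c); ims.append(im)
    m=camera_model(c); print(c,m["fovy"],m["cx"],m["cy"],np.round(m["T"],3).tolist())
    for t in ["hanger","free_end","bend_1","bend_2","stop","red_roll","blue_roll","rack"]:
        print(t,[(round(d["confidence"],2),np.round(d["point"],3).tolist()) for d in tip_of(c,t)][:4])
cv2.imwrite("pics/a.png",cv2.resize(ims[0][:,:,::-1],(800,600)))
cv2.imwrite("pics/b.png",cv2.resize(ims[1][:,:,::-1],(800,600)))
print(get_time_s(),get_tcp_rot(),camera_model("wrist"))
E
```

```text
scene 51.447173790893366 255.40057500845055 189.0261692525574 [[0.658, -0.596, 0.46, 1.041], [0.753, 0.528, -0.393, -0.342], [-0.009, 0.605, 0.796, 0.964], [0.0, 0.0, 0.0, 1.0]]
hanger [(0.62, [0.483, -0.082, 0.0])]
free_end [(0.91, [0.42, 0.009, 0.125])]
bend_1 [(0.91, [0.428, -0.092, 0.128]), (0.9, [0.536, -0.078, 0.12]), (0.47, [0.476, 0.206, 0.061])]
bend_2 [(0.91, [0.428, -0.092, 0.128]), (0.9, [0.536, -0.078, 0.12]), (0.47, [0.476, 0.206, 0.061])]
stop [(0.75, [0.542, -0.171, 0.125]), (0.48, [0.482, -0.086, 0.001])]
red_roll [(0.69, [0.489, 0.298, 0.065]), (0.61, [0.542, 0.069, 0.046])]
blue_roll [(0.78, [0.477, 0.208, 0.063])]
rack [(0.88, [0.483, 0.251, 0.004])]
side 57.051972130286515 254.74040167742376 188.1373447450789 [[0.934, 0.184, -0.306, 0.279], [-0.356, 0.538, -0.764, -0.543], [0.024, 0.823, 0.568, 0.583], [0.0, 0.0, 0.0, 1.0]]
hanger [(0.92, [0.479, -0.083, 0.003])]
free_end [(0.68, [0.416, 0.008, 0.128]), (0.45, [0.484, 0.249, 0.002])]
bend_1 [(0.87, [0.534, -0.081, 0.126]), (0.75, [0.427, -0.09, 0.128]), (0.39, [0.416, 0.007, 0.127])]
bend_2 [(0.87, [0.534, -0.081, 0.126]), (0.75, [0.427, -0.09, 0.128]), (0.39, [0.416, 0.007, 0.127])]
stop [(0.59, [0.544, -0.174, 0.124])]
red_roll [(0.78, [0.544, 0.073, 0.05]), (0.74, [0.487, 0.292, 0.062]), (0.7, [0.544, -0.172, 0.12])]
blue_roll [(0.62, [0.483, 0.252, 0.0]), (0.57, [0.478, 0.207, 0.061])]
rack [(0.78, [0.484, 0.252, 0.003]), (0.44, [0.479, 0.206, 0.061])]
0.9 [7.07103821e-01 7.07109741e-01 7.13648791e-06 3.69491638e-06] {'fovy': 65.70646984690485, 'cx': 253.90148627444117, 'cy': 196.99426008921108, 'hand_eye': array([[-7.29787710e-04,  9.49846789e-01,  3.12714797e-01,
         8.06062863e-02],
       [ 9.99999679e-01,  5.89285791e-04,  5.43806243e-04,
         5.07034598e-04],
       [ 3.32254227e-04,  3.12715093e-01, -9.49846914e-01,
        -1.41917274e-01],
       [ 0.00000000e+00,  0.00000000e+00,  0.00000000e+00,
         1.00000000e+00]])}
```

View pics/a.png

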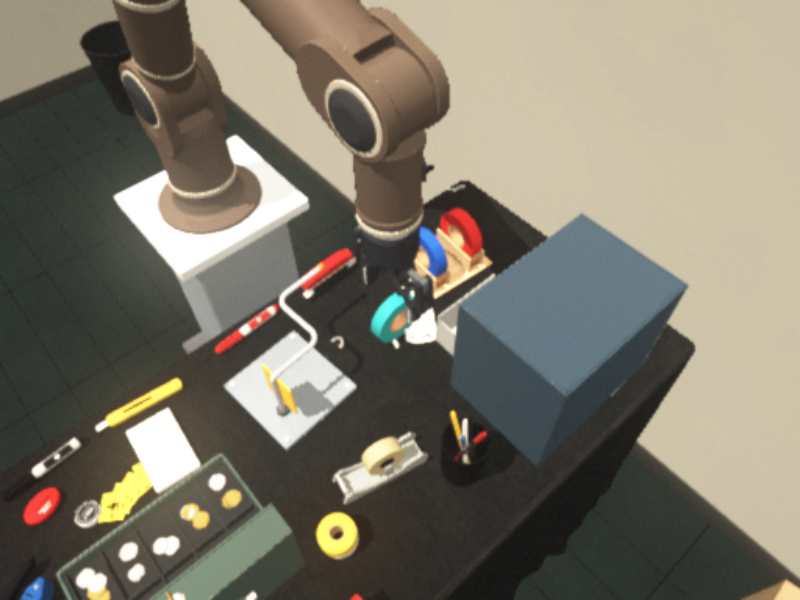

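View pics/b.png

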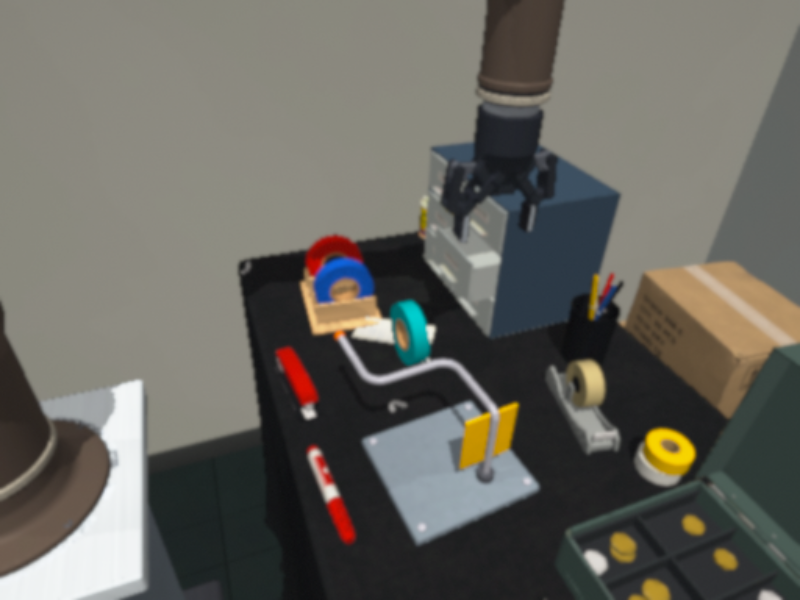

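Candidates for the red roll (800x600 scene picture): red ring at (460,235) in the rack's far slot and turquoise ring at (393,317) standing loose. The red one fits, by colour and because it stands in the rack; red_roll measures about (0.488, 0.295, 0.063), a plausible height. The free end is at side (338,335), the stop plate at side (487,437).

```bash
cat > h.py <<'E'
from workcell import *
import numpy as np, cv2
from scipy.spatial.transform import Rotation as R
# hanger fit: mean of both cameras
P=np.array([[.418,.0085],[.4275,-.091],[.535,-.0795],[.543,-.1725]])
L=np.array([[-.055,.1],[-.055,0],[.055,0],[.055,-.0915]])
pc,lc=P.mean(0),L.mean(0)
r,_=R.align_vectors(np.c_[P-pc,np.zeros(4)],np.c_[L-lc,np.zeros(4)])
YAW=r.as_euler('xyz')[2]; C=np.array([[np.cos(YAW),-np.sin(YAW)],[np.sin(YAW),np.cos(YAW)]])
ORG=pc-C@lc
def W(x,y): return ORG+C@np.array([x,y])
def Q(a):  # tool down, tool y axis at world angle a
    y=np.array([np.cos(a),np.sin(a),0]); z=np.array([0,0,-1.])
    return R.from_matrix(np.c_[np.cross(y,z),y,z]).as_quat()
E
python3 - <<'E'
from h import *
print("hanger",ORG,YAW,"resid",[np.round(W(*l)-p,4).tolist() for l,p in zip(L,P)])
m=camera_model("scene");f=192/np.tan(np.radians(m["fovy"]/2))
def bp(u,v,z):
    u*=.64;v*=.64
    d=m["T"][:3,:3]@np.array([(u-m["cx"])/f,-(v-m["cy"])/f,-1]);o=m["T"][:3,3]
    return np.round(o+d*(z-o[2])/d[2],3)
for p in [(453,382),(537,462),(693,350)]: print("cab bottom",bp(*p,0))
for p in [(460,305),(585,215),(685,288),(553,385)]: print("cab top",bp(*p,.2),bp(*p,.25))
yawr=np.arctan2(-(.488-.478),.295-.2075)
print("rack yaw",yawr)
for a in (-np.pi/2+yawr,np.pi/2+yawr):
    print(inverse_kinematics([.488,.295,.2],Q(a)))
E
```

```text
hanger [ 0.48106113 -0.08574183] 0.08770196791831786 resid [[-0.0005, 0.0006], [-0.0012, 0.0004], [0.0008, -0.0014], [0.0009, 0.0004]]
cab bottom [0.691 0.078 0.   ]
cab bottom [0.886 0.077 0.   ]
cab bottom [0.932 0.45  0.   ]
cab top [0.675 0.091 0.2  ] [0.699 0.063 0.25 ]
cab top [0.681 0.384 0.2  ] [0.704 0.336 0.25 ]
cab top [0.883 0.374 0.2  ] [0.893 0.327 0.25 ]
cab top [0.859 0.091 0.2  ] [0.871 0.063 0.25 ]
rack yaw -0.11379200714370817
[-0.76408213  0.34689612  0.1738616   1.7796494  -0.06903473  1.0209388
 -2.2488588 ]
[-0.31174181  0.38111724 -0.41074894  1.74832423  0.17230152  1.04767627
  0.67435458]
```

Run:
```python
from h import *
a=-np.pi/2-.114
move_to([.488,.295,.215],Q(a)); move_gripper(.05)
p=get_position();q=get_tcp_rot()
im=snapshot("wrist")
for t in ["red_roll","blue_roll","rack"]:
    print(t,[(round(d["confidence"],2),np.round(d["point"],3).tolist()) for d in tip_of("wrist",t)][:4])
print(get_time_s(),p,get_width(),get_joint_positions())
cv2.imwrite("pics/c.png",cv2.resize(im[:,:,::-1],(800,600)))
```

```text
red_roll [(0.93, [0.545, 0.072, 0.049]), (0.7, [0.484, 0.291, 0.057])]
blue_roll [(0.56, [0.474, 0.209, 0.062])]
rack [(0.93, [0.483, 0.248, -0.003])]
3.4167 [0.48806846 0.29491231 0.21501324] 0.05018640535646989 [-0.76037393  0.3319928   0.16845693  1.76204944 -0.06294731  1.05282602
 -2.25450442]
```

View pics/c.png

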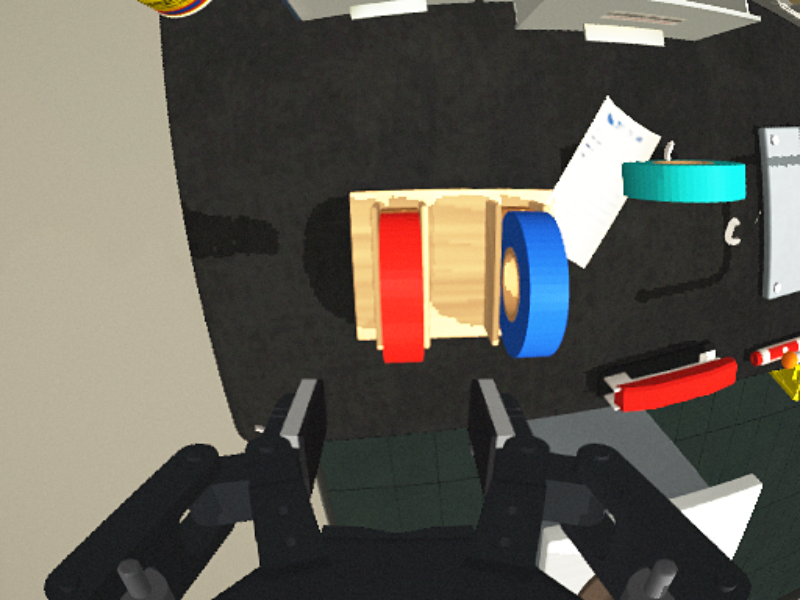

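The wrist picture shows the solid red roll in its rack slot at (402,287), the blue one at (535,285) and the turquoise look-alike at (685,182). The fingers straddle the red one.

Run:
```python
from h import *
move_straight([.4868,.2928,.085],.12)
move_gripper(0.0,70); print("w",get_width(),get_finger_force(),get_wrist_force())
move_straight([.4868,.2928,.22],.15); print("lift",get_width(),get_finger_force(),get_wrist_force())
x,y=W(-.055,.155)
move_straight([x,y,.22],.2,Q(YAW-np.pi/2))
move_straight([x,y,.148],.12)
print(get_position(),get_time_s())
ims=[]
for c in ["scene","side","wrist"]:
    ims.append(snapshot(c)[:,:,::-1])
    for t in ["red_roll","free_end"]:
        print(c,t,[(round(d["confidence"],2),np.round(d["point"],3).tolist()) for d in tip_of(c,t)][:3])
cv2.imwrite("pics/d.png",cv2.resize(np.hstack([ims[1][100:356,100:356],ims[2][60:316,100:400]]),(800,368)))
```

```text
w 0.022793634100118074 69.12428685431223 [-0.91220117  0.37706484  6.34720327]
lift 0.022524716787572244 68.50541125462769 [-0.411682    0.13276252 -0.88568075]
[0.41310451 0.06408369 0.14834038] 8.15
scene red_roll [(0.88, [0.542, 0.07, 0.046]), (0.7, [0.416, 0.066, 0.124]), (0.19, [0.484, 0.25, 0.002])]
scene free_end [(0.67, [0.417, 0.009, 0.123])]
side red_roll [(0.88, [0.414, 0.062, 0.125]), (0.87, [0.543, 0.073, 0.046])]
side free_end [(0.72, [0.417, 0.01, 0.128])]
wrist red_roll [(0.67, [0.412, 0.064, 0.124]), (0.63, [0.546, 0.071, 0.049])]
wrist free_end [(0.57, [0.42, 0.008, 0.125])]
```

View pics/d.png

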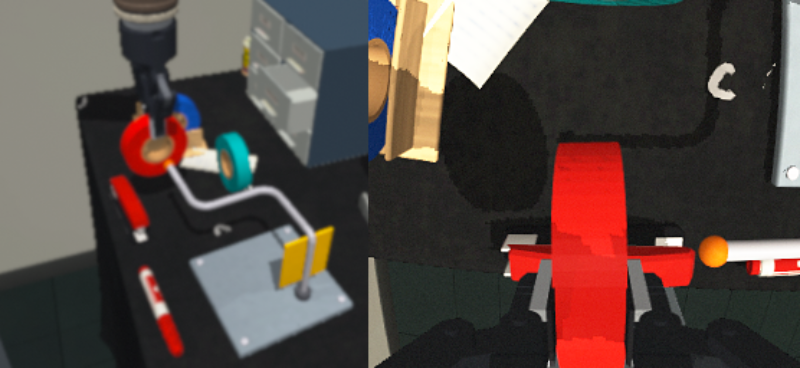

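The roll is held upright at the height of the wire, its bore facing the orange ball (wrist half, ball at (713,250)). The networks put it at (0.414,0.064,0.124), as commanded, so I thread it now.

Run:
```python
from h import *
r=.022
def go(x,y,t,v):
    p=W(x,y); move_straight([*p,.148],v,Q(YAW+t))
    F=np.array(get_wrist_force()); 
    print(np.round([x,y,t],3),np.round(F,1),round(get_time_s(),2))
    if np.linalg.norm(F)>15: raise SystemExit("force")
go(-.055,.06,-np.pi/2,.08)
go(-.055,r,-np.pi/2,.08)
for t in np.linspace(0,np.pi/2,5)[1:]:
    go(-.055+r-r*np.cos(t), r-r*np.sin(t), -np.pi/2+t,.015)
go(0,0,0,.06); dwell(.15)
go(.055-r,0,0,.06)
for t in np.linspace(0,np.pi/2,5)[1:]:
    go(.055-r+r*np.sin(t), -r+r*np.cos(t), -t,.015)
go(.055,-.07,-np.pi/2,.06)
print(get_joint_positions(),get_width())
ims=[]
for c in ["scene","side"]:
    ims.append(snapshot(c)[:,:,::-1])
    for t in ["red_roll","stop"]:
        print(c,t,[(round(d["confidence"],2),np.round(d["point"],3).tolist()) for d in tip_of(c,t)][:3])
print(W(.055,-.07))
cv2.imwrite("pics/e.png",cv2.resize(np.hstack([ims[0][150:300,130:280],ims[1][180:330,200:350]]),(800,400)))
```

```text
[-0.055  0.06  -1.571] [-0.2 -0.2 -1.3] 9.94
[-0.055  0.022 -1.571] [-0.5  0.6 -2.1] 10.57
[-0.053  0.014 -1.178] [-0.2 -0.5 -1.2] 11.29
[-0.049  0.006 -0.785] [-1.3 -0.1 -1.7] 12.02
[-0.041  0.002 -0.393] [-0.1 -0.8 -1.5] 12.74
[-0.033  0.     0.   ] [-0.9  0.5 -1.5] 13.47
[0 0 0] [-0.2 -0.6 -1.2] 14.17
[0.033 0.    0.   ] [ 0.5  0.6 -1.2] 15.02
[ 0.041 -0.002 -0.393] [ 0.5  0.1 -0.9] 15.74
[ 0.049 -0.006 -0.785] [-0.1  0.1 -1.1] 16.47
[ 0.053 -0.014 -1.178] [-0.  -0.1 -2. ] 17.19
[ 0.055 -0.022 -1.571] [-0.4  0.1 -1. ] 17.92
[ 0.055 -0.07  -1.571] [-0.  -0.5 -0.5] 18.87
[-0.18636982  0.41937887  0.48575636  1.86726736 -0.24288315  0.91354791
 -1.06946386] 0.02297806885640982
scene red_roll [(0.82, [0.543, -0.148, 0.123]), (0.61, [0.544, 0.069, 0.046])]
scene stop [(0.63, [0.542, -0.172, 0.124]), (0.29, [0.428, -0.092, 0.126])]
side red_roll [(0.67, [0.542, -0.15, 0.124])]
side stop [(0.97, [0.545, -0.173, 0.121])]
[ 0.54198101 -0.15065537]
```

View pics/e.png

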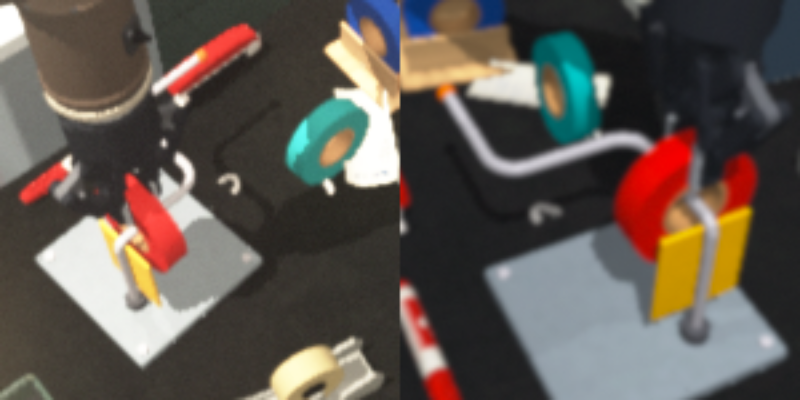

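The red roll is on the last leg, just short of the yellow plate (side half, roll at (685,195), plate at (700,262)). Next I creep it home, lower it until the wire carries it, and release.

Run:
```python
from h import *
ey=C@np.array([0,1.]); q=Q(YAW-np.pi/2)
f0=np.array(get_wrist_force())
y=-.07
while y>-.088:
    y-=.001; move_straight([*W(.055,y),.148],.02)
    F=np.array(get_wrist_force())-f0
    if F[:2]@ey>4: break
print("home y",y,F)
y+=.0007; move_straight([*W(.055,y),.148],.02)
z=.148; f0=np.array(get_wrist_force())
move_straight([*W(.055,y),.139],.03); z=.139
while z>.1295:
    z-=.001; move_straight([*W(.055,y),z],.02)
    F=np.array(get_wrist_force())-f0
    if F[2]>2.5: break
print("z",z,F,get_time_s())
move_gripper(.05); dwell(.2)
x_,y_,_=get_position()
move_straight([x_,y_,.2],.08); move_straight([x_,y_,.27],.15)
dwell(.5)
ims=[]
for c in ["scene","side","wrist"]:
    ims.append(snapshot(c)[:,:,::-1])
    for t in ["red_roll","stop","blue_roll"]:
        print(c,t,[(round(d["confidence"],2),np.round(d["point"],3).tolist()) for d in tip_of(c,t)][:3])
print("want",W(.055,-.0795),get_time_s(),get_finger_force())
cv2.imwrite("pics/f.png",cv2.resize(np.hstack([ims[0][150:300,130:280],ims[1][180:330,200:350]]),(800,400)))
cv2.imwrite("pics/g.png",cv2.resize(ims[2],(800,600)))
```

```text
home y -0.08000000000000002 [0.69718741 4.62632956 0.79794275]
z 0.131 [-1.21018546  0.20643211  5.02156107] 24.3667
scene red_roll [(0.91, [0.545, 0.073, 0.046]), (0.6, [0.547, -0.156, 0.106])]
scene stop [(0.63, [0.543, -0.171, 0.121]), (0.33, [0.428, -0.092, 0.125])]
scene blue_roll [(0.62, [0.475, 0.204, 0.062])]
side red_roll [(0.95, [0.546, -0.156, 0.111]), (0.76, [0.544, 0.071, 0.052])]
side stop [(0.87, [0.547, -0.171, 0.123])]
side blue_roll [(0.61, [0.477, 0.205, 0.06])]
wrist red_roll [(0.88, [0.548, 0.075, 0.05]), (0.64, [0.543, -0.16, 0.107])]
wrist stop [(0.6, [0.549, -0.172, 0.122])]
wrist blue_roll [(0.68, [0.472, 0.206, 0.06])]
want [ 0.54281312 -0.16011886] 27.675 0.0
```

View pics/f.png

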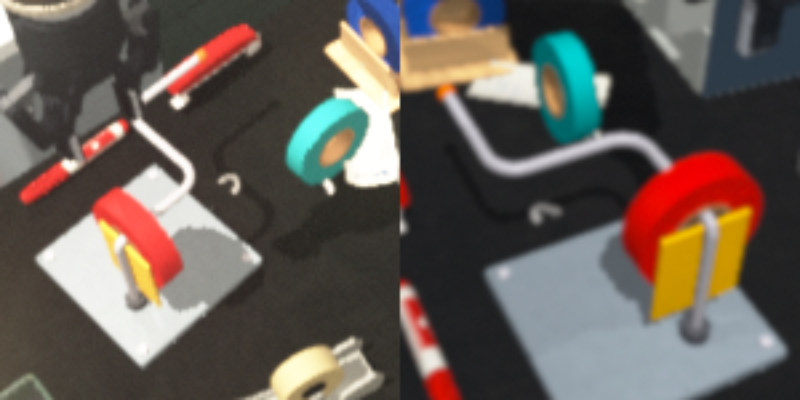

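View pics/g.png

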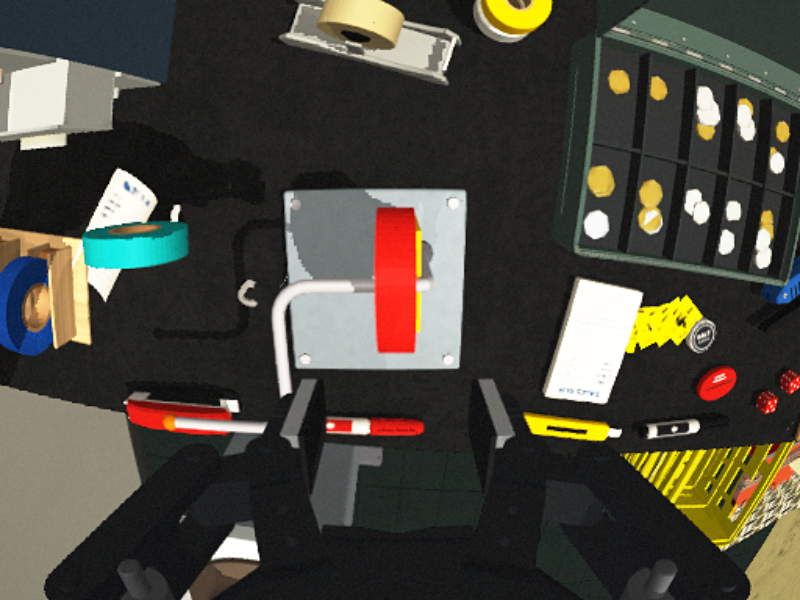

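The roll hangs square on the wire against the yellow plate (wrist picture, roll at (395,280), plate edge at (418,280)), and the gripper is clear. The blue roll is still in its slot.

```bash
python3 -c "
from workcell import *
dwell(1.0); print(close_job(), get_time_s())"
```

```text
the job is handed in; nothing more can be done
the job is handed in; nothing more can be done
```

I handed the job in: the red roll hangs released and square on the wire against the yellow stop plate, and the blue roll is still in its slot. It took about 29 s of the 51 s allowed, and the judge's verdict was not shown.

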